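Fit the crank to the object lift of the copy stand

TASK

Fit the crank with the orange knob onto the upright splined shaft of the object lift: turn it so that its cross-shaped bore matches the spline (the arm then points along the white line on the black dial), keep hold of it while you thread it down over the shaft, and leave it let go, fully home and level on the brass collar. Leave the other things on the table where they are.

Things in the scene. Friction and masses are not known exactly. Their poses are not given: they have to be found in the camera images.
- crank_grip (a point): Loose crank, 0.34 kg, 154 mm long, lying flat: steel hub, straight aluminium arm 14 mm wide, orange knob. This point, good to grip, is the middle of the arm's section, 55 mm from the bore's axis, 19 mm above the crank's underside. x runs along the arm from bore to knob, z up. The bare arm spans 28 to 110 mm from the bore's axis and 11 to 27 mm above the underside.
- crank_bore (a point): The bore's axis at the crank's underside; axes as crank_grip. The hub is 48 x 40 mm (20 mm back of the axis, 28 mm towards the knob), 28 mm high. The bore goes right through: a cross of slots 12 mm wide; the long slot, towards the knob (+x), reaches 18.5 mm from the axis, the other three 12.5 mm, so it fits the shaft one way only.
- shaft_seat (a point): Centre of the top face of the brass collar (58 mm diameter) on which the hub must sit, 61 mm above the table. x points along the spline's long tooth and the white line on the black dial (108 mm diameter, 12 mm below); z up. The shaft is fixed and does not turn.
- shaft_top (a point): Top of the steel spline, on its axis, 36.5 mm above the collar; axes as shaft_seat. The spline is a cross of teeth 9 mm wide: the long tooth (+x) reaches 17 mm from the axis, the other three 11 mm (1.5 mm clearance all round in the bore). It is straight for 32 mm from the collar, then rounded, and stands 8.5 mm out of a seated hub.
- crank_knob (a point): Top of the crank's orange knob (22 mm diameter), 122 mm from the bore's axis, 52 mm above the crank's underside. Its foot is a 24 mm disc level with the hub's underside.
- lift: Object lift, fixed: grey gearbox 112 x 112 mm, 45 mm high, origin under its centre, right below the shaft; on its +x side a low stage whose top is 38 mm above the table, reaching 210 mm from the origin, 160 mm wide, with a sherd lying on it (top at 45 mm).
- spare_grip (a point): Loose spare lever, not to be used: black arm, blue knob, round dark hub (44 mm diameter) with a plain round bore; otherwise the crank's size. Point and axes as for crank_grip.
- lens_mid (a point): Loose black lens standing upright, 72 mm diameter, 85 mm high; point at its centre.
- bowl_mid (a point): Loose terracotta bowl, 110 mm diameter, 50 mm high; point at its centre.
- brush_grip (a point): Loose brush about 170 mm long, lying; point on its handle.
- camera_mid (a point): Loose black camera body, 130 mm wide, 105 mm high; point in its middle.
- jar_mid (a point): Loose jar with lid, 60 mm diameter, 90 mm high; point at its centre.
Not all that is in view belongs to the job. What is shaped like the part that bears crank_grip but brown, red or turquoise is not meant.

How it is judged:
On the way:
1. the crank is threaded at least half-way down the spline, matching it, while the fingers are on it (z of crank_bore in the frame of shaft_seat between -0.004 and 0.016 m and horizontal distance between crank_bore and shaft_seat below 0.005 m and angle between the x axis of crank_bore and the x axis of shaft_seat, either way round below 0.25 rad and contact force between the fingers and crank above 0.5 N), for 0.1 s.
At the end, for the whole second after the job is handed in: The crank is on the shaft: its underside within 3 mm of the collar's top, its bore within 5 mm of the shaft's axis, its arm within 0.25 rad of the white line, level within 0.08 rad, released and at rest (z of crank_bore in the frame of shaft_seat between -0.004 and 0.003 m and horizontal distance between crank_bore and shaft_seat below 0.005 m and angle between the x axis of crank_bore and the x axis of shaft_seat, either way round below 0.25 rad and angle between crank_bore's own z axis and vertical below 0.08 rad and linear speed of crank below 0.02 m/s); the robot touches nothing.
It fails at once if another loose thing (spare lever, lens, bowl, brush, camera, jar) is shifted more than 30 mm (distance of any of spare_grip, lens_mid, bowl_mid, brush_grip, camera_mid, jar_mid from where it was at the start of the episode above 0.03 m).
It also fails if it takes over 43 s, if anything falls off the work surface, if the arm or the gripper's body presses on something with over 40 N, if the wrist force passes 120 N, or if a joint passes its speed limit or range.

ROBOT

A 6-joint arm with a two-finger parallel gripper is mounted at the origin on the work surface. World frame = base frame: x ahead of the robot, y to its left, z up, the work surface at z = 0. Lengths are in m, angles in rad, forces in N, time in s.
With the tool pointing down it reaches from about 0.35 to 0.725 m from the base axis. Payload 4.3 kg.
Tool frame: the origin (TCP) lies on the front face of the gripper's body, between the roots of the fingers; the fingertips stand 73 mm ahead of it and the grasp point (between the pads) lies 54 mm ahead of it (tcp_to_grasp is the distance from the TCP to the grasp point, in m); z points along the fingers, y is the line along which they close (so a half turn about z gives the same grasp; the last joint's range is limited). The gripper opens to 85 mm and grips with 20 to 120 N. Pads are 22 mm wide; open, the fingers measure 114 mm over their backs; the gripper's body (76 mm by 85 mm) begins 54 mm behind the grasp point. The pads swing forward as they close: fully open they stand 13 mm farther back than shut.
Start: joints at [-1.294, 0.377, 0.081, 1.274, 0, 1.46], TCP at [0.217, -0.533, 0.304] pointing down, gripper open.
Joint ranges: [-2.72, 2.72], [-0.84, 1.66], [-1.02, 1.22], [-1.77, 2.12], [-1.37, 1.28], [-3.14, 3.14]. Speed limits (rad/s): [2.57, 2.57, 3.14, 3.14, 3.14, 3.14].

INTERFACE

Orientations are given as [roll, pitch, yaw] about the fixed x, y, z axes, in that order (R = Rz(yaw) Ry(pitch) Rx(roll)).
In Python, from rig import movep, movel, goto_joints, grip, sleep, solve_ik, state, read_camera, calibration, MotionError, close_job, search_frame, silhouettes, landmark_of, tcp_to_grasp gives the robot as it stands. Calls block until the motion is done:
- movep(position, orientation): joint-space move of the TCP to a pose.
- movel(position, frame=None, max_speed=0.15): straight line of the TCP; frame=None keeps the orientation; max_speed is the mean speed in m/s.
- goto_joints(angles): joint-space move.
- grip(opening, grasp_force=None): finger opening in m; grasp_force is the grip in N (None keeps the last); returns when the fingers have stopped.
- sleep(seconds).
- solve_ik(position, orientation): joint angles nearest the present ones, or None.
- state(): the state.
- read_camera(name): name is "scene" or "side" or "wrist"; returns the picture (420x560x3 uint8, blue, green, red); there is no depth.
- calibration(name): a dict with "camera_matrix" (3x3 intrinsics, pixels), "pose" (4x4, takes a point from camera to world coordinates). Camera axes: x right, y up, looking along -z (the intrinsics and any distortion apply to the point x, -y, -z); pixel columns grow to the right and rows downward; lengths in m; the calibration is good to about 2 mm. A picture is of the moment at which its call begins: read the wrist's pose just before it. calibration takes no time and is no camera call; for the wrist camera it gives the pose at the moment of the call.
A pose or a line that the arm cannot do raises MotionError and nothing moves.
- close_job(): hands the job in; it is judged then, once.
Trained networks look in the newest picture that a camera, given by its name, has taken for a name from the list of things; names that differ only in an ending like _2 or _b are one class to them, and where a whole thing is asked for, a point or a joint stands for the part that bears it (a point fixed in the world has none). Each returns a list of dicts, best first, with "score" (0 to 1); they miss things now and then, are a little off and sometimes report something else, mostly with a low value. They report only what shows in the picture. A call takes as long as a camera call. They do not tell look-alikes from the thing itself.
- search_frame(camera, label): "extent" ([centre column, centre row, width, height] in pixels, round what is visible of it).
- silhouettes(camera, label): "pixels" (420x560 bool, what is visible of it) and "extent" ([centre column, centre row, width, height] in pixels, round what is visible of it).
- landmark_of(camera, label): "point" ([row, column] in pixels: a listed point, or the origin of a listed thing).
The state is a dict: "time_s": time; "joints": joint angles; "qvel": joint speeds; "joint_torque": joint torques, N m; "tool_pos": TCP position; "tcp_rot": TCP orientation; "wrist_force": force on the tool from outside, world axes, zero at the start; "torque": the same for the moment, N m; "opening": finger opening in m; "grip_force": force on a finger pad.
Only numpy, scipy, OpenCV 4.12 (cv2) and the standard library are available. Lean on these libraries where they do the work, as an engineer would, in place of code of your own. Each camera call takes 0.05 s, during which the arm holds its last target. There are 200 camera calls.

## Working session

There is one attempt and no reset: what is moved stays moved. The work goes in short steps, each a Python script; the robot and the scene stay as the last script left them, time stands still between calls to the robot, and variables do not carry over. Pictures are saved under pics/ and viewed, at most 10 in all, crops included, and the job is handed in when it is done.

```bash
mkdir -p pics; ls; cat > h.py <<'E'
import numpy as np, cv2
from rig import *
def ray(cal,px):  # px=(row,col)
    K=np.array(cal["camera_matrix"]);P=np.array(cal["pose"])
    d=np.linalg.inv(K)@np.array([px[1],px[0],1.]);d=np.array([d[0],-d[1],-d[2]])
    return P[:3,3],P[:3,:3]@d
def onz(cal,px,z):
    o,d=ray(cal,px);return o+d*(z-o[2])/d[2]
def proj(cal,p):
    K=np.array(cal["camera_matrix"]);P=np.array(cal["pose"])
    q=P[:3,:3].T@(np.asarray(p)-P[:3,3]);q=K@np.array([q[0],-q[1],-q[2]]);return q[[1,0]]/q[2]
E
python3 - <<'E'
from h import *
np.set_printoptions(precision=4,suppress=True)
H={"crank_grip":.019,"crank_bore":0,"crank_knob":.052,"shaft_seat":.061,"shaft_top":.0975,"lift":0,"spare_grip":.019}
s=state();print(s["time_s"],tcp_to_grasp)
ims=[]
for c in ["scene","side","wrist"]:
    im=read_camera(c);cal=calibration(c);ims.append(im)
    print(c,cal.keys(),np.array(cal["pose"])[:3,3])
    for n,z in H.items():
        for r in landmark_of(c,n)[:4]:
            print(c,n,round(r["score"],2),np.array(r["point"]).round(1),onz(cal,r["point"],z))
for c,i in zip(["scene","side","wrist"],ims): cv2.imwrite(f"pics/{c}0.png",i)
print(state()["time_s"])
E
```

```text
pics
0.0 0.0539
scene dict_keys(['camera_matrix', 'pose']) [ 1.3282 -0.268   1.2515]
scene crank_grip 0.82 [185.8 250.1] [0.4076 0.0095 0.019 ]
scene crank_grip 0.81 [258.4 224.8] [ 0.6164 -0.14    0.019 ]
scene crank_grip 0.77 [160.7 314.6] [0.3897 0.2293 0.019 ]
scene crank_grip 0.63 [252.7 136.9] [ 0.5096 -0.3571  0.019 ]
scene crank_bore 0.93 [150.  326.1] [0.3479 0.2896 0.    ]
scene crank_bore 0.89 [177.5 245.2] [0.3574 0.0108 0.    ]
scene crank_bore 0.86 [252.7 243.2] [ 0.6073 -0.0849  0.    ]
scene crank_bore 0.86 [239.8 151.4] [ 0.4707 -0.311   0.    ]
scene crank_knob 0.91 [163.5 307.2] [0.4166 0.1907 0.052 ]
scene crank_knob 0.86 [270.9 131.6] [ 0.5804 -0.3799  0.052 ]
scene crank_knob 0.83 [265.6 202.5] [ 0.6342 -0.2044  0.052 ]
scene crank_knob 0.6 [194.7 260.4] [0.4738 0.0184 0.052 ]
scene shaft_seat 0.92 [209.5 306.7] [0.5771 0.1182 0.061 ]
scene shaft_top 0.69 [204.5 309.4] [0.5875 0.1199 0.0975]
scene lift 0.9 [226.6 307.1] [0.5942 0.1148 0.    ]
scene lift 0.66 [257.4 224.8] [ 0.6025 -0.137   0.    ]
scene spare_grip 0.72 [207.8 191.6] [ 0.4202 -0.1759  0.019 ]
sid
[... 317 characters left out ...]
86 [252.7 360.4] [0.3586 0.0226 0.    ]
side crank_bore 0.67 [216.2 278.6] [ 0.6189 -0.077   0.    ]
side crank_bore 0.65 [189.5 345.2] [ 0.4748 -0.3107  0.    ]
side crank_knob 0.93 [178.5 289.4] [ 0.637  -0.2238  0.052 ]
side crank_knob 0.71 [226.8 315.8] [0.4795 0.0224 0.052 ]
side crank_knob 0.69 [160.7 323.1] [ 0.5746 -0.3947  0.052 ]
side crank_knob 0.65 [265.2 319.4] [0.4261 0.1772 0.052 ]
side shaft_seat 0.86 [232.2 264.3] [0.5894 0.105  0.061 ]
side shaft_top 0.92 [223.9 258.1] [0.5955 0.1282 0.0975]
side lift 0.82 [254.7 260.2] [0.5962 0.1188 0.    ]
side spare_grip 0.83 [207.1 349.5] [ 0.4305 -0.1677  0.019 ]
wrist dict_keys(['camera_matrix', 'pose']) [ 0.2905 -0.5036  0.3726]
1.2
```

View pics/scene0.png

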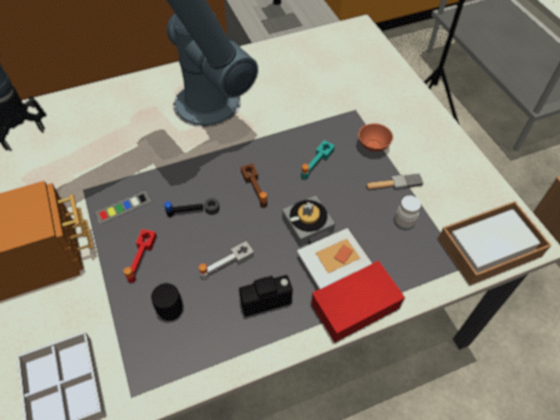

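View pics/side0.png

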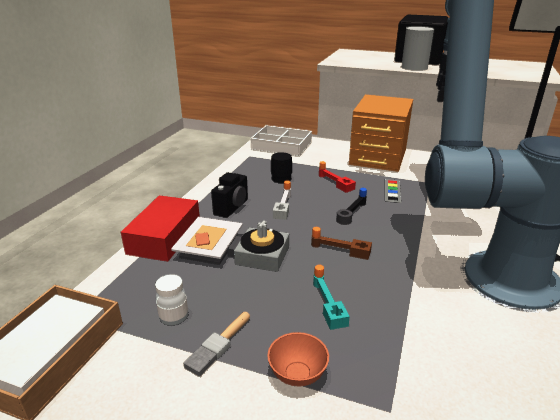

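Silver crank: hub at about (243,252) and orange knob at (203,267) in the scene picture, (282,210)/(287,184) in the side picture. The lift shaft is at (309,212) in the scene picture. The camera body stands close to the crank, so I'll use a narrow opening. Next: wrist views of both.

```bash
cat >> h.py <<'E'
from scipy.spatial.transform import Rotation as Ro
def T(pos,rpy):
    M=np.eye(4);M[:3,:3]=Ro.from_euler("xyz",rpy).as_matrix();M[:3,3]=pos;return M
def look(target,yaw,z):
    "TCP position (tool down, yaw, height z) at which the wrist camera's axis meets target"
    s=state();C=np.linalg.inv(T(s["tool_pos"],s["tcp_rot"]))@np.array(calibration("wrist")["pose"])
    W=T([0,0,z],[np.pi,0,yaw])@C
    d=-W[:3,2];k=(target[2]-W[2,3])/d[2];p=W[:3,3]+k*d
    return np.array([target[0]-p[0],target[1]-p[1],z])
E
python3 - <<'E'
from h import *
np.set_printoptions(precision=4,suppress=True)
print(state()["tcp_rot"],state()["tool_pos"])
for i,(t,names) in enumerate([((.62,-.14,.02),{"crank_grip":.019,"crank_bore":0,"crank_knob":.052}),((.59,.118,.07),{"shaft_seat":.061,"shaft_top":.0975})]):
    best=None
    for z in (.24,.2):
      for yaw in np.arange(-np.pi,np.pi,np.pi/8):
        p=look(t,yaw,z);q=solve_ik(p,[np.pi,0,yaw])
        if q is not None:
            d=np.abs(np.array(q)-state()["joints"]).max()
            if best is None or d<best[0]: best=(d,p,yaw)
      if best: break
    print(best)
    movep(best[1],[np.pi,0,best[2]]);sleep(.2)
    cal=calibration("wrist");im=read_camera("wrist");cv2.imwrite(f"pics/w{i}.png",im)
    for n,z in names.items():
        for r in landmark_of("wrist",n)[:3]: print(n,round(r["score"],2),np.array(r["point"]).round(1),onz(cal,r["point"],z))
    np.savez(f"w{i}.npz",K=cal["camera_matrix"],P=cal["pose"])
print(state()["time_s"])
E
```

```text
[3.1415 0.     0.3868] [ 0.2169 -0.5325  0.3039]
(np.float64(0.9880509689466976), array([ 0.6325, -0.1336,  0.24  ]), np.float64(0.39269908169872414))
crank_grip 0.95 [331.  35.] [0.4118 0.0232 0.019 ]
crank_grip 0.73 [193.4 282.7] [ 0.6257 -0.141   0.019 ]
crank_bore 0.75 [375.3 385.7] [ 0.4769 -0.32    0.    ]
crank_knob 0.67 [223.6 366.3] [ 0.6368 -0.2044  0.052 ]
crank_knob 0.6 [292.5  21. ] [0.4779 0.026  0.052 ]
(np.float64(0.3964002858184897), array([0.5882, 0.1165, 0.24  ]), np.float64(1.178097245096172))
shaft_seat 0.72 [191.9 281.2] [0.5922 0.1182 0.061 ]
shaft_top 0.6 [210.  278.2] [0.5901 0.1183 0.0975]
5.0333
```

View pics/w0.png

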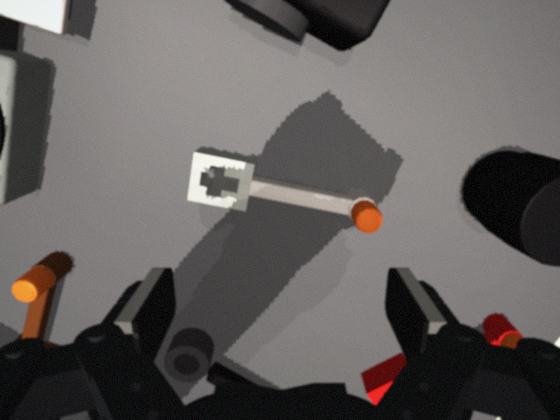

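View pics/w1.png

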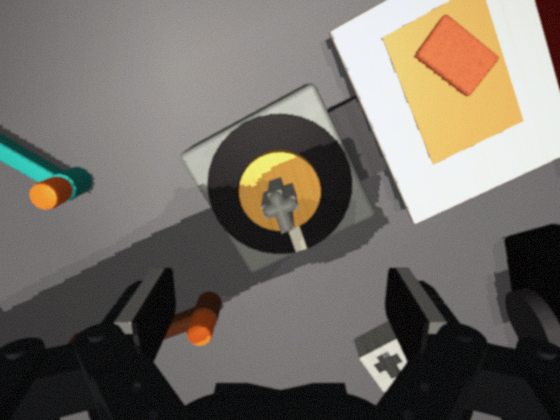

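Wrist view 0 shows the crank's hub with corners near (193,152), (254,165), (246,211), (188,200) and its knob top at (368,215). View 1 shows the collar centre at (280,192) and the white line at (297,240), with the long tooth pointing down the picture along it. I'll refine both by fitting.

```bash
python3 - <<'E'
from h import *
np.set_printoptions(precision=4,suppress=True)
def cal(i):
    d=np.load(f"w{i}.npz");return dict(camera_matrix=d["K"],pose=d["P"])
def W(c,pts,z): return np.array([onz(c,(v,u),z)[:2] for u,v in pts])
c=cal(0);im=cv2.imread("pics/w0.png");hsv=cv2.cvtColor(im,cv2.COLOR_BGR2HSV)
roi=np.zeros(im.shape[:2],np.uint8);roi[140:240,180:395]=1
g=((im.min(2)>135)&(roi>0)).astype(np.uint8)
n,l,st,_=cv2.connectedComponentsWithStats(g);k=1+np.argmax(st[1:,4]);m=(l==k)
print("bright",st[k])
v,u=np.nonzero(m)
hubpx=np.float32([[a,b] for a,b in zip(u,v) if a<256]);hub=W(c,hubpx,.028)
r=cv2.minAreaRect(hub.astype(np.float32)*1000);print("hub rect mm",r)
v,u=np.nonzero(m);s=(u>262)&(u<345)
arm=W(c,np.c_[u[s],v[s]],.027);
if len(arm)>30:
    f=cv2.fitLine(arm.astype(np.float32),cv2.DIST_L2,0,.01,.01).ravel();print("arm line",f,np.degrees(np.arctan2(f[1],f[0])))
o=((hsv[...,0]<15)&(hsv[...,1]>170)&(hsv[...,2]>120)&(roi>0))
v,u=np.nonzero(o);(cc,rad)=cv2.minEnclosingCircle(np.c_[u,v].astype(np.float32));print("knob",cc,rad,W(c,[cc],.052),u.min(),u.max(),v.min(),v.max())
c=cal(1);im=cv2.imread("pics/w1.png");hsv=cv2.cvtColor(im,cv2.COLOR_BGR2HSV)
roi=np.zeros(im.shape[:2],bool);roi[110:260,205:355]=1
b=roi&(hsv[...,0]>12)&(hsv[...,0]<35)&(hsv[...,1]>130)
v,u=np.nonzero(b);h=W(c,cv2.convexHull(np.c_[u,v].astype(np.int32))[:,0],.061)
A=np.c_[2*h,np.ones(len(h))];s=np.linalg.lstsq(A,(h**2).sum(1),rcond=None)[0];print("collar",s[:2],np.sqrt(s[2]+s[0]**2+s[1]**2))
w=np.zeros_like(roi);w[222:252,284:310]=1
w&=im.min(2)>110
v,u=np.nonzero(w);p=W(c,np.c_[u,v],.049);q=p.mean(0)-s[:2];f=cv2.fitLine(p.astype(np.float32),cv2.DIST_L2,0,.01,.01).ravel()
print("white",len(u),p.mean(0),np.hypot(*q),np.degrees(np.arctan2(q[1],q[0])),np.degrees(np.arctan2(f[1],f[0])),f)
a=cv2.resize(cv2.imread("pics/w0.png")[140:240,180:395],None,fx=3.7,fy=3.7,interpolation=cv2.INTER_CUBIC)
d=cv2.resize(im[130:260,205:355],None,fx=1.7,fy=1.7,interpolation=cv2.INTER_CUBIC)
out=np.zeros((a.shape[0]+d.shape[0],800,3),np.uint8);out[:a.shape[0],:a.shape[1]]=a;out[a.shape[0]:,:d.shape[1]]=d
mm=cv2.resize((m*255).astype(np.uint8)[140:240,180:395],None,fx=2.2,fy=2.2);out[a.shape[0]:a.shape[0]+mm.shape[0],300:300+mm.shape[1]]=mm[...,None]
cv2.imwrite("pics/crop1.png",out[:600])
E
```

```text
bright [ 180  140  193   75 4876]
hub rect mm ((622.8242797851562, -85.89714813232422), (55.780399322509766, 60.008056640625), 21.14470863342285)
arm line [ 0.1457 -0.9893  0.6311 -0.1569] -81.621185
knob (366.3260803222656, 216.2391357421875) 16.013355255126953 [[ 0.6421 -0.2018]] 355 381 202 231
collar [0.5894 0.1183] 0.030780360172518898
white 306 [0.5873 0.0766] 0.04173560079456638 -92.85366174816775 -84.79121 [ 0.0908 -0.9959  0.5873  0.0766]
```

View pics/crop1.png

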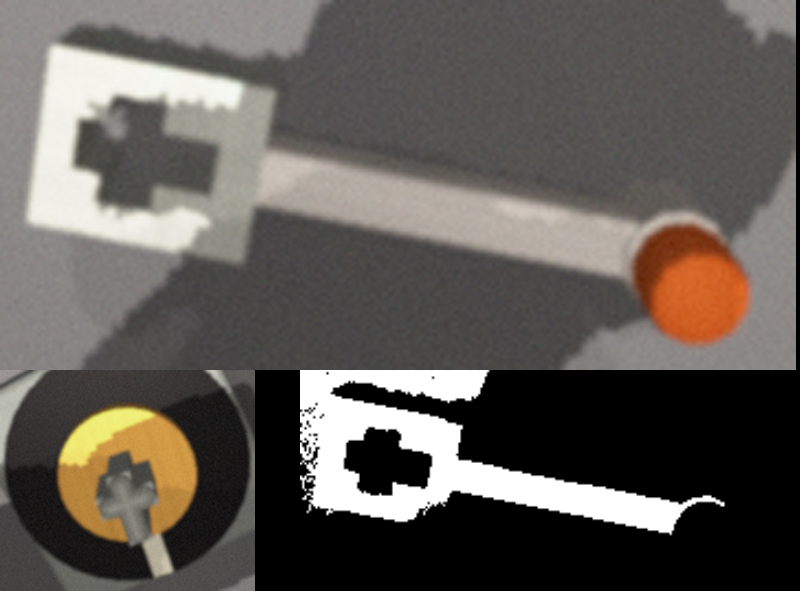

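```bash
python3 - <<'E'
from h import *
np.set_printoptions(precision=4,suppress=True)
def cal(i):
    d=np.load(f"w{i}.npz");return dict(camera_matrix=d["K"],pose=d["P"])
def W(c,pts,z): return np.array([onz(c,(v,u),z)[:2] for u,v in pts])
ang=lambda d:np.degrees(np.arctan2(d[1],d[0]))
c=cal(0);f=lambda P:np.array(P)/3.721+[180,140]
h=W(c,f([(50,42),(277,88),(244,264),(27,222)]),.028)
print("hub",h,"sides",[np.hypot(*(h[(i+1)%4]-h[i])) for i in range(4)])
print("hub yaw",ang(h[1]-h[0]),ang(h[2]-h[3]),"ctr",h.mean(0))
k=W(c,f([(700,298)]),.052)[0]
u=k-h.mean(0);print("knob",k,np.hypot(*u),"should be 118",ang(u)); u/=np.hypot(*u);print("bore",h.mean(0)-.004*u,k-.122*u)
e1=W(c,f([(268,150),(630,220)]),.027);e2=W(c,f([(258,207),(630,277)]),.027);print("arm edges",ang(e1[1]-e1[0]),ang(e2[1]-e2[0]),(e1+e2)/2, np.hypot(*(e1-e2).T))
c=cal(1);w=W(c,np.array([(153.5,167.5),(165.5,204)])/1.7+[205,130],.049)
print("white",w,ang(w[1]-w[0]),[ang(x-[.5894,.1183]) for x in w],[np.hypot(*(x-[.5894,.1183])) for x in w])
# grasp/place reachability
for y in (-1.42,1.72):
  for z in (.2,.019+.054): print(y,z,solve_ik([.629,-.141,z],[np.pi,0,y]))
for y in (-1.6,1.54):
  for z in (.22,.134): print(y,z,solve_ik([.589,.063,z],[np.pi,0,y]))
E
```

```text
hub [[ 0.6334 -0.0629]
 [ 0.6423 -0.1101]
 [ 0.6028 -0.1176]
 [ 0.594  -0.0706]] sides [np.float64(0.048057640913045284), np.float64(0.0401178728763354), np.float64(0.04782218095509041), np.float64(0.040140958345044574)]
hub yaw -79.37470729714569 -79.3483742536698 ctr [ 0.6181 -0.0903]
knob [ 0.6398 -0.2044] 0.11620166569276294 should be 118 -79.22643531447108
bore [ 0.6174 -0.0863] [ 0.617  -0.0846]
arm edges -79.01637527358461 -78.8711658064803 [[ 0.6223 -0.1145]
 [ 0.638  -0.1947]] [0.013  0.0132]
white [[0.5896 0.0836]
 [0.5879 0.0647]] -95.0916077875939 [np.float64(-89.71660764251055), np.float64(-91.61851508116574)] [np.float64(0.03467471168029843), np.float64(0.05361715466994405)]
-1.42 0.2 [-0.3189  0.5622  0.1032  1.1118  0.     -2.0405]
-1.42 0.073 [-0.3189  0.6655 -0.0661  0.8392  0.     -2.0405]
1.72 0.2 [-0.3189  0.5622  0.1032  1.1118  0.      1.1027]
1.72 0.073 [-0.3189  0.6655 -0.0661  0.8392  0.      1.1027]
-1.6 0.22 [-0.0005  0.4467 -0.033   1.0911  0.     -1.5421]
-1.6 0.134 [-0.0005  0.5127 -0.1636  0.8945  0.     -1.5421]
1.54 0.22 [-0.0005  0.4467 -0.033   1.0911  0.      1.6011]
1.54 0.134 [-0.0005  0.5127 -0.1636  0.8945  0.      1.6011]
```

```bash
python3 - <<'E'
from h import *
np.set_printoptions(precision=4,suppress=True)
t=(.589,.118,.06)
for yaw in (0,.3,-.3):
    p=look(t,yaw,.2)
    if solve_ik(p,[np.pi,0,yaw]) is not None: break
movep(p,[np.pi,0,yaw]);sleep(.3)
cal=calibration("wrist");im=read_camera("wrist");np.savez("w2.npz",K=cal["camera_matrix"],P=cal["pose"]);cv2.imwrite("pics/w2full.png",im)
r,c=proj(cal,t);r,c=int(r),int(c);r0,c0=r-75,c-100
print(yaw,r0,c0,state()["time_s"])
a=cv2.resize(im[r0:r0+150,c0:c0+200],None,fx=4,fy=4,interpolation=cv2.INTER_CUBIC)
cv2.imwrite("pics/crop2.png",a)
E
```

```text
0 127 180 9.5917
```

View pics/crop2.png

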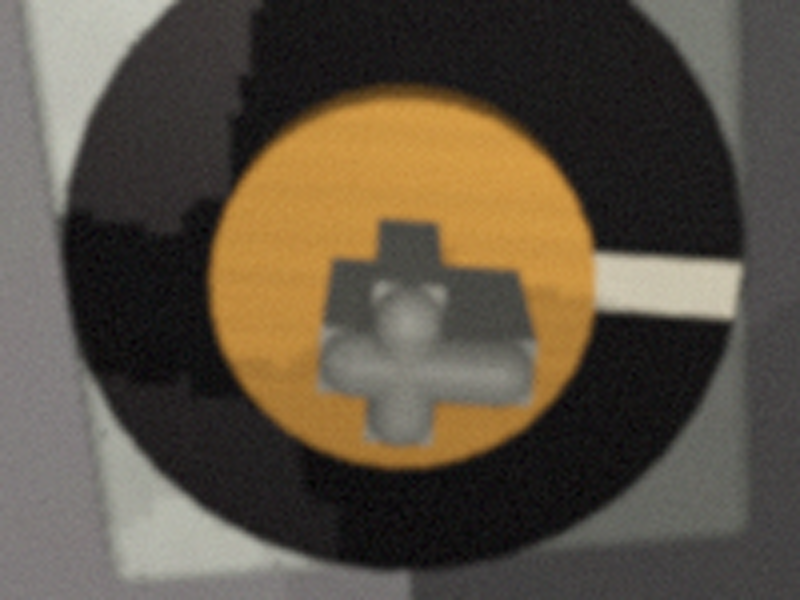

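The crop shows the collar spanning columns 209–597 and rows ~95–470, the white line running right between (596,280) and (740,291), and the spline top at about (402,372) with its long tooth to the right.

```bash
python3 - <<'E'
from h import *
np.set_printoptions(precision=4,suppress=True)
d=np.load("w2.npz");c=dict(camera_matrix=d["K"],pose=d["P"])
W=lambda pts,z:np.array([onz(c,(v,u),z)[:2] for u,v in np.array(pts)/4+[180-.375,127-.375]])
ang=lambda d:np.degrees(np.arctan2(d[1],d[0]))
u=W([(596,250),(743,262)],.049);l=W([(596,309),(735,321)],.049)
print("white",ang(u[1]-u[0]),ang(l[1]-l[0]),(u+l)/2)
im=cv2.imread("pics/w2full.png");hsv=cv2.cvtColor(im,cv2.COLOR_BGR2HSV)
b=np.zeros(im.shape[:2],bool);b[127:277,180:380]=1
b&=(hsv[...,0]>10)&(hsv[...,0]<35)&(hsv[...,1]>130)&(hsv[...,2]>140)
v,w=np.nonzero(b);hp=cv2.convexHull(np.c_[w,v].astype(np.int32))[:,0]
h=np.array([onz(c,(y,x),.061)[:2] for x,y in hp])
s=np.linalg.lstsq(np.c_[2*h,np.ones(len(h))],(h**2).sum(1),rcond=None)[0];print("collar",s[:2],np.sqrt(s[2]+s[0]**2+s[1]**2))
D=W([(209,280),(597,280),(403,92),(403,470)],.061);print("collar man",D)
# dial (z=.049,R=54)
D=W([(63,240),(745,250),(402,570)],.049);print("dial pts",D)
# teeth at straight end z=.093
L=W([(536,340),(531,404)],.093);R=W([(322,328),(320,392)],.093);N=W([(366,440),(430,444)],.093)
print("long",L.mean(0),"short",R.mean(0),"near",N.mean(0),"len",np.hypot(*(L.mean(0)-R.mean(0))),ang(L.mean(0)-R.mean(0)))
x=L.mean(0)-R.mean(0);x/=np.hypot(*x);print("axis top",R.mean(0)+.011*x,L.mean(0)-.017*x)
B=W([(334,260),(518,270)],.061);print("base far",B,np.hypot(*(B[1]-B[0])),ang(B[1]-B[0]))
x=(B[1]-B[0])/np.hypot(*(B[1]-B[0]));n=np.array([-x[1],x[0]]);print("axis base",B[0]+.011*x-.0045*n*1,B[0]+.011*x+.0045*n)
E
```

```text
white -94.93300972146959 -95.27760966429493 [[0.5891 0.0875]
 [0.5871 0.0649]]
collar [0.5916 0.118 ] 0.028563122283180645
collar man [[0.5929 0.1469]
 [0.5928 0.0891]
 [0.621  0.1179]
 [0.5619 0.118 ]]
dial pts [[0.5957 0.171 ]
 [0.5939 0.0644]
 [0.538  0.1182]]
long [0.5903 0.1013] short [0.592  0.1286] near [0.5806 0.1187] len 0.02735621734289984 -93.54956423690227
axis top [0.5914 0.1176] [0.5914 0.1182]
base far [[0.5959 0.1282]
 [0.5944 0.1009]] 0.027376197470336466 -93.34215843274258
axis base [0.5908 0.1175] [0.5998 0.117 ]
```

```bash
python3 - <<'E'
from h import *
np.set_printoptions(precision=4,suppress=True)
a=np.radians(-79.2);x=np.array([np.cos(a),np.sin(a)]);bore=np.array([.6172,-.0856]);g=bore+.055*x
R=[np.pi,0,a+np.pi];G=tcp_to_grasp
print(g)
grip(.045)
movep([*g,.16],R)
movel([*g,.0225+G],max_speed=.12)
print(state()["tool_pos"],state()["wrist_force"])
grip(0,80);sleep(.2);s=state();print(s["opening"],s["grip_force"],s["wrist_force"],s["tool_pos"])
movel([*g,.18+G-.005],max_speed=.15);sleep(.3)
s=state();print(s["opening"],s["grip_force"],s["wrist_force"],s["tool_pos"],s["tcp_rot"],s["time_s"])
cal=calibration("wrist");im=read_camera("wrist");np.savez("w3.npz",K=cal["camera_matrix"],P=cal["pose"]);cv2.imwrite("pics/w3.png",im)
E
```

```text
[ 0.6275 -0.1396]
[ 0.6281 -0.1398  0.0771] [ 0.3223  0.6316 -0.0471]
0.012406626465363538 79.91743683815002 [-1.0416 -0.4786  6.6065] [ 0.6281 -0.14    0.0777]
0.012211146801549078 78.59112024307251 [ 0.735  -0.428  -4.1135] [ 0.6273 -0.1396  0.2283] [-3.1406 -0.0005  1.7592] 16.4
```

View pics/w3.png

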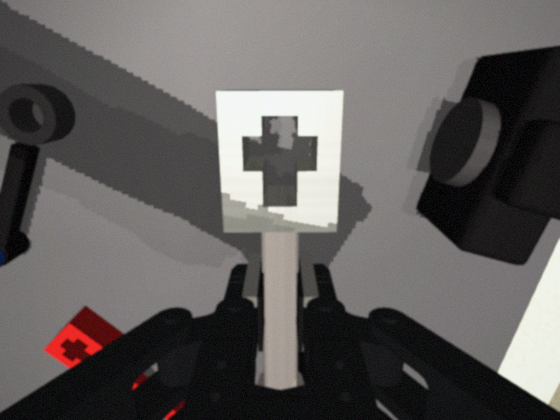

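The crank is held square: hub corners at (216,91), (343,91), (337,231), (224,231). I'll work out the bore in the tool frame.

```bash
cat >> h.py <<'E'
def hubpose(im,cal,Tt,px):
    "PnP of hub top corners; refined by cornerSubPix. Returns bore pose in tool frame"
    g=cv2.cvtColor(im,cv2.COLOR_BGR2GRAY)
    p=cv2.cornerSubPix(g,np.float32(px).reshape(-1,1,2),(5,5),(-1,-1),(3,50,.01)).reshape(-1,2)
    # order: back-left, back-right, front-right, front-left (image), crank x down the image
    sgn=1
    obj=np.float64([[-.02,-.02,.028],[-.02,.02,.028],[.028,.02,.028],[.028,-.02,.028]])
    K=np.array(cal["camera_matrix"])
    best=None
    for o in (obj,obj*[1,-1,1]):
        ok,rv,tv=cv2.solvePnP(o,p.astype(float),K,None)
        Rm=cv2.Rodrigues(rv)[0]
        M=np.eye(4);M[:3,:3]=Rm;M[:3,3]=tv.ravel()
        F=np.diag([1,-1,-1,1.]);Wm=np.array(cal["pose"])@F@M
        e=np.abs(cv2.projectPoints(o,rv,tv,K,None)[0].reshape(-1,2)-p).max()
        if Wm[2,2]>.5: best=(np.linalg.inv(Tt)@Wm,Wm,e,p)
    return best
E
python3 - <<'E'
from h import *
np.set_printoptions(precision=4,suppress=True)
d=np.load("w3.npz");c=dict(camera_matrix=d["K"],pose=d["P"]);s=state()
Tt=T(s["tool_pos"],s["tcp_rot"])
r=hubpose(cv2.imread("pics/w3.png"),c,Tt,[(216,91),(343,91),(337,231),(224,231)])
print(r[3],r[2]);print(r[0]);print(r[1])
h=np.array([onz(c,(v,u),.1799)[:2] for u,v in r[3]]);print(h,[np.hypot(*(h[(i+1)%4]-h[i])) for i in range(4)])
x=h[2]+h[3]-h[0]-h[1];x/=np.hypot(*x);b=h.mean(0)-.004*x
print("flat bore",b,"yaw",np.degrees(np.arctan2(x[1],x[0])),"in tool",(np.linalg.inv(Tt)@[*b,.1519,1]))
E
```

```text
[[215.3859  90.5264]
 [342.9721  89.9765]
 [336.0241 231.4705]
 [223.2086 232.0731]] 0.08992767967816917
[[-1.      0.0016 -0.0021  0.0553]
 [ 0.0016  1.      0.0074  0.0002]
 [ 0.0021  0.0073 -1.      0.079 ]
 [ 0.      0.      0.      1.    ]]
[[ 0.1889  0.982   0.0083  0.6171]
 [-0.982   0.189  -0.001  -0.0851]
 [-0.0025 -0.008   1.      0.1494]
 [ 0.      0.      0.      1.    ]]
[[ 0.5943 -0.0692]
 [ 0.6328 -0.0618]
 [ 0.6416 -0.1079]
 [ 0.6032 -0.1154]] [np.float64(0.03919187916829461), np.float64(0.046952624176740225), np.float64(0.03911257499477939), np.float64(0.047035585354136475)]
flat bore [ 0.6172 -0.0846] yaw -79.13094479723279 in tool [0.0558 0.0004 0.0766 1.    ]
```

```bash
cat >> h.py <<'E'
BT=np.array([.0554,.0003,.0775])
def tcp_for(bore,yaw,under):
    R=Ro.from_euler("xyz",[np.pi,0,yaw+np.pi]);return np.array([*bore,under])-R.apply(BT),[np.pi,0,yaw+np.pi]
E
python3 - <<'E'
from h import *
np.set_printoptions(precision=4,suppress=True)
ax=[.5915,.118];yaw=np.radians(-94.8)
p,R=tcp_for(ax,yaw,.145);movep(p,R)
p,R=tcp_for(ax,yaw,.104);movel(p,max_speed=.1);sleep(.3)
s=state();print(p,s["tool_pos"],s["tcp_rot"],R,s["wrist_force"],s["time_s"])
cal=calibration("wrist");im=read_camera("wrist");np.savez("w4.npz",K=cal["camera_matrix"],P=cal["pose"]);cv2.imwrite("pics/w4full.png",im)
cv2.imwrite("pics/w4.png",cv2.resize(im[60:260,150:410],None,fx=3,fy=3,interpolation=cv2.INTER_CUBIC))
E
```

```text
[0.5866 0.0628 0.1815] [0.587  0.0628 0.1822] [ 3.1402 -0.0001  1.4871] [3.141592653589793, 0, np.float64(1.4870205226991688)] [-0.7322  0.4453 -4.1416] 18.15
```

View pics/w4.png

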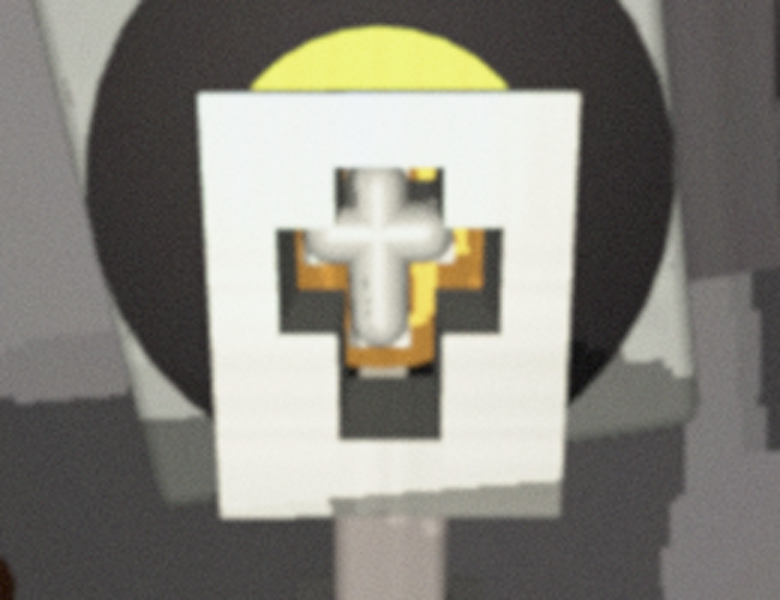

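```bash
python3 - <<'E'
from h import *
np.set_printoptions(precision=4,suppress=True)
d=np.load("w4.npz");c=dict(camera_matrix=d["K"],pose=d["P"]);s=state();Tt=T(s["tool_pos"],s["tcp_rot"])
f=lambda u,v:((v+.5)/3+60-.5,(u+.5)/3+150-.5)
r=hubpose(cv2.imread("pics/w4full.png"),c,Tt,[f(*q)[::-1] for q in [(198,93),(581,93),(562,517),(220,520)]])
print(r[0],r[1],r[2])
zt=r[1][2,3]+.028
for z in (zt,.134): print("bore img",onz(c,f(390,281),z))
print("spline top",onz(c,f(378,240),.0975),"tip",onz(c,f(379,342),.093), "lr",onz(c,f(305,240),.094),onz(c,f(451,240),.094))
E
```

```text
[[-1.      0.0006 -0.0047  0.0555]
 [ 0.0005  1.      0.008   0.0007]
 [ 0.0047  0.008  -1.      0.0786]
 [ 0.      0.      0.      1.    ]] [[-0.083   0.9965  0.0065  0.5923]
 [-0.9965 -0.083  -0.0053  0.1181]
 [-0.0048 -0.0069  1.      0.1035]
 [ 0.      0.      0.      1.    ]] 0.11913803319521321
bore img [0.5926 0.1181 0.1315]
bore img [0.5926 0.1186 0.134 ]
spline top [0.5909 0.1176 0.0975] tip [0.5896 0.102  0.093 ] lr [0.5804 0.118  0.094 ] [0.6012 0.1162 0.094 ]
```

```bash
python3 - <<'E'
from h import *
np.set_printoptions(precision=4,suppress=True)
ax=[.5902,.1177];yaw=np.radians(-94.8)
for u in (.104,.096,.091,.086,.081,.076):
    p,R=tcp_for(ax,yaw,u);movel(p,max_speed=.04)
    s=state();F=np.array(s["wrist_force"]);print(u,s["tool_pos"]-p,F,s["torque"],s["time_s"])
    if abs(F[2]+4.1)>12 or np.hypot(*F[:2])>15: print("stop");break
E
```

```text
0.104 [-0.0001  0.      0.0001] [ 0.1696 -0.4456 -3.3871] [-0.1537 -0.0232 -0.0102] 18.45
0.096 [-0.0005  0.     -0.0007] [-0.668   0.1963 -4.7881] [-0.1729 -0.0022 -0.0233] 18.8
0.091 [-0.0003  0.     -0.0004] [-0.306   0.3281 -3.832 ] [-0.1471  0.054  -0.0889] 19.075
0.086 [-0.0003 -0.     -0.0004] [-0.6565 -0.2497 -4.9688] [-0.134   0.0067  0.0138] 19.35
0.081 [-0.0003  0.     -0.0004] [-0.1446  0.3794 -3.8209] [-0.1444  0.0106  0.016 ] 19.625
0.076 [-0.0003 -0.     -0.0004] [-0.3741 -0.56   -3.2422] [-0.1342  0.0484 -0.0402] 19.9
```

```bash
python3 - <<'E'
from h import *
np.set_printoptions(precision=4,suppress=True)
ax=[.5902,.1177];yaw=np.radians(-94.8)
for u in (.071,.067,.065,.064,.063,.062,.061,.060,.059,.058):
    p,R=tcp_for(ax,yaw,u);movel(p,max_speed=.03)
    s=state();F=np.array(s["wrist_force"]);print(u,s["tool_pos"]-p,F,s["time_s"])
    if abs(F[2]+4.1)>6 or np.hypot(*F[:2])>15: print("stop");break
sleep(.2);print(state()["wrist_force"])
im=read_camera("side");cv2.imwrite("pics/side1.png",cv2.resize(im[160:280,180:340],None,fx=4,fy=4,interpolation=cv2.INTER_CUBIC))
E
```

```text
0.071 [-0.0003 -0.     -0.0004] [ 0.136  -0.1542 -3.5486] 20.2167
0.067 [-0.0003  0.     -0.0003] [-0.6429  0.3727 -4.1142] 20.5
0.065 [-0.0001 -0.     -0.0001] [ 0.5527 -0.5095 -4.1674] 20.75
0.064 [-0.      0.     -0.0001] [-0.769  -0.5831 -4.501 ] 21.0
0.063 [-0.0001 -0.     -0.0001] [-0.0333  0.3125 -3.9212] 21.25
0.062 [-0.0001  0.     -0.0001] [-0.6486  0.1581 -3.9052] 21.5
0.061 [ 0.0002 -0.      0.0002] [-0.0622 -0.0261 -2.2601] 21.75
0.06 [ 0.0002 -0.0001  0.001 ] [-2.8011 -1.2989  5.7549] 22.0
stop
[-2.8755 -1.1088  6.2758]
```

View pics/side1.png

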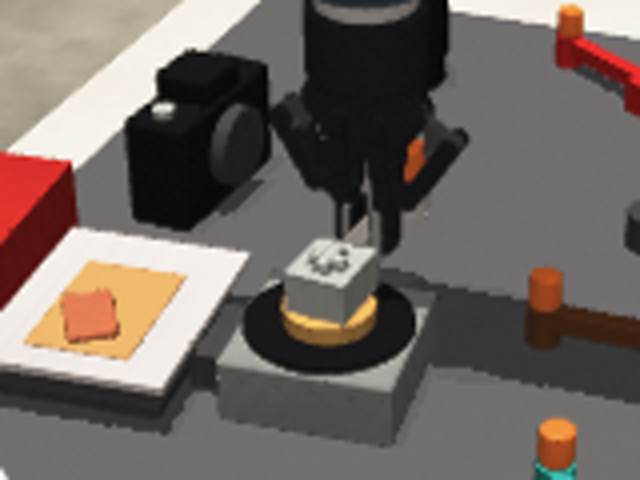

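The hub sits on the collar with the spline standing out of its top, at about (330,260) in the crop. The contact force agrees. Releasing now.

```bash
python3 - <<'E'
from h import *
np.set_printoptions(precision=4,suppress=True)
grip(.04);sleep(.2);s=state();print(s["opening"],s["wrist_force"])
p=np.array(s["tool_pos"]);movel(p+[0,0,.12],max_speed=.12);sleep(.3)
cal=calibration("wrist");im=read_camera("wrist");s=state();print(s["wrist_force"],s["time_s"])
for n,z in {"crank_bore":.061,"crank_knob":.113}.items():
    for r in landmark_of("wrist",n)[:2]: print(n,round(r["score"],2),r["point"],onz(cal,r["point"],z))
cv2.imwrite("pics/w5.png",im)
E
```

```text
0.03992999533835382 [-0.9929 -0.7023  0.7058]
[0.527  0.6143 0.0563] 24.3333
crank_bore 0.85 [229.8, 47.5] [0.4017 0.0459 0.061 ]
crank_bore 0.59 [117.1, 278.2] [0.5891 0.1166 0.061 ]
crank_knob 0.91 [42.2, 35.5] [0.4633 0.1716 0.113 ]
crank_knob 0.77 [307.5, 277.1] [ 0.5781 -0.0043  0.113 ]
```

View pics/w5.png

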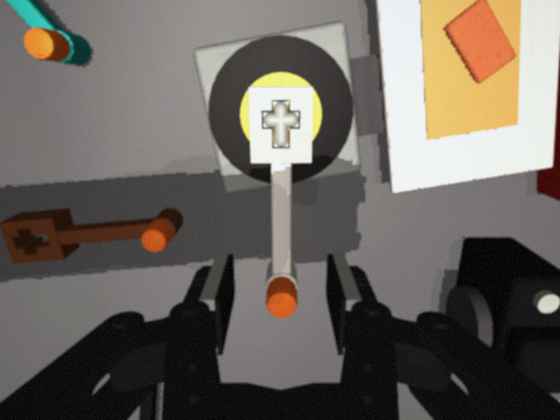

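The released crank sits on the shaft with the spline centred in its bore at (281,122). The knob is at (281,297), 123 mm from the axis (122 mm specified), so the crank is level. Handing in.

```bash
python3 -c "
from rig import *
print(close_job(),state()['time_s'])"
```

```text
the job is handed in; nothing more can be done
the job is handed in; nothing more can be done
```

The crank with the orange knob was threaded down the splined shaft in the gripper, let go seated and level on the brass collar, and the job was handed in about 24 s into the 43 s limit; no verdict was returned.

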